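# Run down the loose wing nut of a glue press

## Robot

A 6-joint arm with a two-finger parallel gripper is mounted at the origin on the work surface. World frame = base frame: x ahead of the robot, y to its left, z up, the work surface at z = 0. Lengths are in m, angles in rad, forces in N, time in s.
With the tool pointing down it reaches from about 0.325 to 0.875 m from the base axis. Payload 4.4 kg.
Tool frame: the origin (TCP) lies at the very end of the fingers, on their centre line; the grasp point (between the pads) lies ctrl.hold_point_z behind it (ctrl.hold_point_z is the distance from the TCP to the grasp point, in m); z points along the fingers, y is the line along which they close (so a half turn about z gives the same grasp; the last joint's range is limited). The gripper opens to 85 mm and grips with 20 to 120 N. Pads are 22 mm wide; open, the fingers measure 114 mm over their backs; the gripper's body (76 mm by 85 mm) begins 54 mm behind the grasp point. The pads swing forward as they close: fully open they stand 13 mm farther back than shut.
Start: joints at [1.155, 0.207, 1.542, -0, 1.393, -0.15], TCP at [0.151, 0.555, 0.231] pointing down, gripper open.
Joint ranges: [-2.73, 2.73], [-0.86, 2.22], [0.23, 2.46], [-1.11, 4.25], [0.08, 2.63], [-2.82, 2.82]. Speed limits (rad/s): [2.79, 2.79, 3.14, 3.14, 3.14, 3.14].

## Interface

Orientations are given as a 3x3 rotation matrix whose columns are the frame's x, y, z axes.
In Python, from workcell import ctrl, eyes, ticket, models gives the robot as it stands.
- The arm moves only by the tool jog_arm, never from a script. Its argument "moves" is one flat list of numbers, 5 for each row, row after row: the shift along the tool's x, y, z as a fraction of full scale, then the turn about the tool's z as a fraction of full scale, then the closure, from 0 (fully open) to 1 (shut). In form: [dx, dy, dz, roll, jaw, dx, dy, dz, roll, jaw, ...]. A call has 1 to 12 rows; each row shifts and turns the commanded pose from where the row before left it, along the tool's axes as they then stand; what a row does not reach is not made up. Full scale, the value 1, is 120 mm for a shift and pi/4 rad for a turn. A row lasts 1/8 s, in which the tool goes at most 62.5 mm and 10.7 degrees, less where a joint would pass 70% of its speed; a pose out of reach is approached as far as the arm can. A call with a number of a shift or a turn outside -1 to 1 is refused whole. A call with a gripper value outside its range is refused whole. The fingers move at their own pace and stop on an object; the grip force is fixed at half the most. Time passes only in rows, so rows that do not move let the fingers close. It gives the time, the measured TCP pose, the force, the opening and the grip force at its end, in the units of the state.
- ctrl.get_obs(): the state, without advancing time (a new reading comes with each control period).
- eyes.grab_frame(name): name is "scene" or "top" or "wrist"; returns the picture (480x640x3 uint8, red, green, blue); there is no depth.
- eyes.camera_params(name): a dict with "vfov" (degrees; the focal length in pixels is half the picture's height over the tangent of half this angle, whatever the lens; pixels are square), "cx", "cy" (the principal point, pixels), "dist" ([k1, k2, p1, p2, k3] as OpenCV has them; the pictures are not rectified), "R" (3x3) and "t" (3): a world point X has camera coordinates R X + t; the wrist camera has in their place "T_tool_cam" (4x4, takes a point from camera to tool coordinates, whose origin is the TCP and whose axes are the flange's). Camera axes: x right, y down, z forward; pixel columns grow to the right and rows downward; lengths in m; the calibration is good to about 2 mm. A picture is of the moment at which its call begins: read the wrist's pose just before it. camera_params takes no time and is no camera call.
- ticket.job_done(): hands the job in; it is judged then, once.
Trained networks look in the newest picture that a camera, given by its name, has taken for a name from the list of things; names that differ only in an ending like _2 or _b are one class to them, and where a whole thing is asked for, a point or a joint stands for the part that bears it (a point fixed in the world has none). Each returns a list of dicts, best first, with "score" (0 to 1); they miss things now and then, are a little off and sometimes report something else, mostly with a low value. They report only what shows in the picture. A call takes as long as a camera call.
- models.spot_in(thing, camera): "point" ([x, y, z] in m, in world coordinates, good to about 4 mm: the middle of the surface that is visible of it).
- models.place_of(thing, camera): "point" ([x, y, z] in m, in world coordinates, good to about 4 mm: a listed point, or the origin of a listed thing).
The state is a dict: "time": time; "qpos": joint angles; "qvel": joint speeds; "tau": joint torques, N m; "tool_pos": TCP position; "orientation": TCP orientation; "wrist_force": force on the tool from outside, world axes, zero at the start; "torque": the same for the moment, N m; "opening": finger opening in m; "grip_force": force on a finger pad.
Only numpy, scipy, OpenCV 4.12 (cv2) and the standard library are available. Lean on these libraries where they do the work, as an engineer would, in place of code of your own. Each camera call takes 0.05 s, during which the arm holds its last target. There are 200 camera calls.

## Task

The brass wing nut at the red end of the little glue press is loose. Run it down clockwise until it is fully home against its stop by pushing its wings round with light fingertip strokes, never gripping it, then take the hand away. Leave the drink can, glue bottle and tape roll where they stand.

Things in the scene. Friction and masses are not known exactly. Their poses are not given: they have to be found in the camera images.
- press: Wooden glue press, fixed to the bench. Origin: centre of its underside; x across, y along, z up. Base 100 (x) by 240 (y) mm. Pressure board 70 by 200 mm, top 46 mm above the bench. A fence 92 mm high runs all along the -x side (inner face at x = -50 mm); the +x side is open. The +y end is painted red and carries the loose brass nut; a tight, immovable aluminium nut sits at y = -65 mm.
- stud (a point): On the loose nut's axis (press x = 0, y = +65 mm), at the washer's upper face, 49 mm above the bench, where the nut's underside sits when fully home. The stud is 10 mm thick and ends 68 mm above the bench. Axes as the press.
- wingnut (a joint): Angle of the brass nut, rad; grows clockwise seen from above (tightening). At 0 the wings lie along the press's x axis, wing_a to +x. Starts at 1.2 to 4.2; stop (fully home) at 9.425, one and a half turns from 0, wings again along the press's x, wing_a to -x. Friction 0.04 N m (2 N at a wing); stays where left. Sinks 3 mm a turn: at 0 its underside is 4.5 mm above the washer.
- wing_a (a point): Middle of one wing of the brass nut, 28 mm from the axis, 15 mm above the nut's underside; x points outward along this wing, z up. Nut: hub 22 mm wide, 14 mm high; two opposite flat upright wings 5 mm thick reach 32 mm from the axis (span 64 mm), from 5 to 25 mm above the underside. The wings are rubber-cushioned on the hub: at the stop they give 0.1 rad under 15 N.
- wing_b (a point): The same point on the opposite wing, 28 mm from the axis (its x axis points inward, towards the nut's axis).
- can: Loose drink can, bare aluminium, 66 mm wide, 115 mm high; origin at the centre of its underside. To be left alone.
- glue: Loose white glue bottle with an orange cap, 48 mm wide, 115 mm high; origin at the centre of its underside. To be left alone.
- tape: Loose green roll of tape lying flat, 80 mm wide, 24 mm high; origin at the centre of its underside. To be left alone.

How it is judged:
At the end, for the whole second after the job is handed in: The loose brass wing nut rests fully home: turned clockwise to within 0.125 rad (7 degrees) of its stop, and still. The can, glue bottle and tape roll stand upright within 20 mm of where they were (value of joint wingnut above 9.3 rad and velocity of joint wingnut between -0.05 and 0.05 rad/s and distance of each of can, glue, tape from where it was at the start of the episode below 0.02 m and angle between each of can, glue's own z axis and vertical below 0.1 rad); the robot touches nothing.
It fails at once if the wing nut is gripped or forced: the fingers press on it with more than 30 N in all (contact force between the fingers and wingnut above 30 N).
It fails at once if the can, the glue bottle or the tape roll is moved by more than 20 mm, lifted or knocked over (distance of any of can, glue, tape from where it was at the start of the episode above 0.02 m or angle between any of can, glue's own z axis and vertical above 0.5 rad).
It also fails if it takes over 72 s, if anything falls off the work surface, if the arm or the gripper's body presses on something with over 40 N, if the wrist force passes 120 N, or if a joint passes its speed limit or range.

## Working session

There is one attempt and no reset: what is moved stays moved. The work goes in short steps, Python scripts to look and compute and a tool call to move; the robot and the scene stay as the last step left them, time stands still between calls to the robot, and variables do not carry over. Pictures are saved under pics/ and viewed, at most 10 in all, crops included, and the job is handed in when it is done.

Besides the shell and the picture viewer there is one more tool, called after ">>>" as a command line: name --argument value ..., lists and objects as JSON in quotes. jog_arm: Moves the arm, as the interface text tells. Shift numbers are shares of 120 mm and turn numbers shares of pi/4 rad, none past 1 either way. Its arguments: {"type":"object","properties":{"moves":{"type":"array"}},"required":["moves"]}

```bash
mkdir -p pics
python3 - <<'E'
from workcell import ctrl, eyes, ticket, models
import cv2,numpy as np
o=ctrl.get_obs();print(o['time'],o['tool_pos'],np.round(o['orientation'],3).tolist(),o['opening'],ctrl.hold_point_z)
for c in ['top','scene']:
    f=eyes.grab_frame(c);cv2.imwrite(f'pics/{c}0.png',f[:,:,::-1])
    for n in ['press','stud','wing_a','wing_b','wingnut','can','glue','tape']:
        try:
            print(c,n,[(np.round(d['point'],4).tolist(),round(d['score'],2)) for d in models.place_of(n,c)[:3]])
        except Exception as e: print(n,e)
E
```

```text
0.0 [0.15075215 0.55410739 0.23013128] [[-0.965, 0.263, -0.001], [0.263, 0.965, -0.002], [0.0, -0.002, -1.0]] 0.0854360575160227 0.0187
top press [([0.5565, 0.0209, 0.0005], 0.96)]
top stud [([0.5504, 0.0872, 0.051], 0.55)]
top wing_a [([0.533, 0.0684, 0.0659], 0.65), ([0.5704, 0.1067, 0.0708], 0.4)]
top wing_b [([0.533, 0.0684, 0.0659], 0.65), ([0.5704, 0.1067, 0.0708], 0.4)]
wingnut it knows: can, glue, press, stud, tape, wing
top can [([0.5959, -0.154, -0.003], 0.89), ([0.5323, 0.0636, 0.0659], 0.66)]
top glue [([0.5679, 0.2261, 0.0014], 0.62)]
top tape [([0.6753, -0.0323, 0.0005], 0.69)]
scene press [([0.5565, 0.0199, 0.0017], 0.92)]
scene stud [([0.5467, 0.0867, 0.0479], 0.66)]
scene wing_a [([0.5285, 0.0689, 0.0691], 0.66), ([0.5664, 0.1061, 0.0653], 0.48)]
scene wing_b [([0.5285, 0.0689, 0.0691], 0.66), ([0.5664, 0.1061, 0.0653], 0.48)]
wingnut it knows: can, glue, press, stud, tape, wing
scene can [([0.5973, -0.1578, 0.0034], 0.79)]
scene glue [([0.567, 0.2209, -0.0013], 0.79)]
scene tape [([0.6743, -0.03, -0.0014], 0.74), ([0.5675, 0.1047, 0.0713], 0.58)]
```

View pics/top0.png

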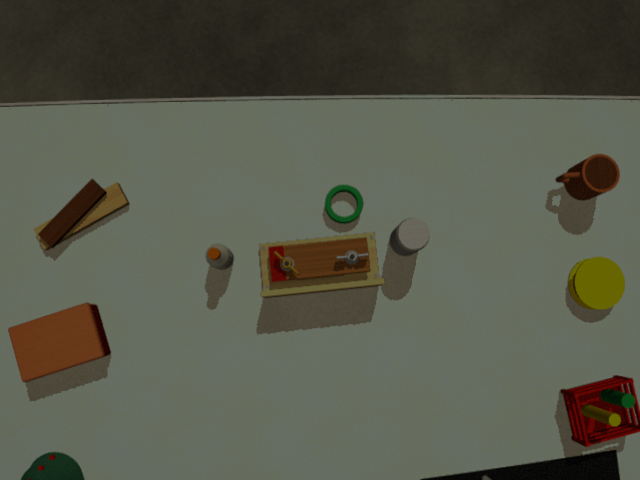

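View pics/scene0.png

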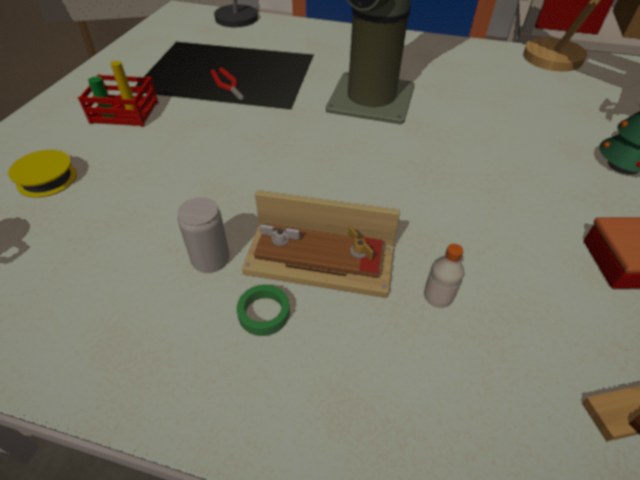

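The nut is at about (0.549, 0.087) and the press is yawed about 0.1 rad, with its fence on the robot's side. The wing line is at about 45° in world, so theta is about 2.45. In the top picture the brass nut is at (287,263), the glue bottle at (218,256) and the can at (410,236).

My plan is to straddle the nut with half-open fingers and roll the hand clockwise.

>>> jog_arm --moves '[-0.352,-0.24,0.035,0,0.48,-0.352,-0.24,0.035,0,0.48,-0.352,-0.24,0.035,0,0.48,-0.352,-0.24,0.035,0,0.48,-0.352,-0.24,0.035,0,0.48,-0.352,-0.24,0.035,0,0.48,-0.352,-0.24,0.035,0,0.48,-0.352,-0.24,0.035,0,0.48,-0.352,-0.24,0.035,0,0.48,-0.352,-0.24,0.035,0,0.48,-0.352,-0.24,0.035,0,0.48,-0.352,-0.24,0.035,0,0.48]'

```text
time: 2.3
tool_pos: [0.5505, 0.0868, 0.181]
orientation: [[-0.965, 0.263, 0.001], [0.263, 0.965, 0.0], [-0.001, 0.0, -1.0]]
wrist_force: [1.0, 0.4, 0.2]
opening: 0.0446
grip_force: 0.0
```

>>> jog_arm --moves '[0,0,0,-0.22,0.48,0,0,0,-0.22,0.48,0,0,0,-0.22,0.48,0,0,0,-0.22,0.48,0,0,0,-0.22,0.48,0,0,0,-0.22,0.48,0,0,0,0,0.48,0,0,0,0,0.48]'

```text
time: 3.3
tool_pos: [0.5494, 0.0882, 0.1809]
orientation: [[-0.719, -0.695, 0.0], [-0.695, 0.719, 0.0], [-0.0, -0.0, -1.0]]
wrist_force: [0.5, 0.6, 0.2]
opening: 0.0443
grip_force: 0.0
```

```bash
cat > look.py <<'E'
from workcell import ctrl, eyes, models
import cv2,numpy as np,sys
from math import *
def look(tag):
    o=ctrl.get_obs();R=np.array(o['orientation']);p=np.array(o['tool_pos'])
    print('t',o['time'],'p',np.round(p,4),'yaw_y',round(degrees(atan2(R[1,1],R[0,1])),1),'tilt',np.round(R[:,2],3),'q6',round(degrees(o['qpos'][5]),1),'open',o['opening'],'F',np.round(o['wrist_force'],1),'T',np.round(o['torque'],2))
    for c in sys.argv[2:]:
        f=eyes.grab_frame(c);cv2.imwrite(f'pics/{tag}_{c}.png',f[:,:,::-1])
        for n in ['stud','wing_a']:
            r=models.place_of(n,c)[:3]
            print(c,n,[(np.round(d['point'],4).tolist(),round(d['score'],2)) for d in r])
        if len(r)>1:
            d=np.subtract(r[0]['point'],r[1]['point']);print('wing line',round(degrees(atan2(d[1],d[0]))%180,1),'mid',np.round(np.add(r[0]['point'],r[1]['point'])/2,4))
look(sys.argv[1])
E
python3 look.py a wrist top scene
```

```text
t 3.3 p [0.5494 0.0882 0.1809] yaw_y 134.0 tilt [ 0.  0. -1.] q6 -133.8 open 0.0443499177707937 F [0.5 0.6 0.2] T [-0.01 -0.04  0.04]
wrist stud [([0.5497, 0.0914, 0.0476], 0.78)]
wrist wing_a [([0.5271, 0.0675, 0.0648], 0.71), ([0.5713, 0.11, 0.0701], 0.69)]
wing line 43.9 mid [0.5492 0.0888 0.0674]
top stud [([0.5475, 0.0869, 0.0512], 0.85)]
top wing_a [([0.5331, 0.0647, 0.0647], 0.49)]
scene stud [([0.5438, 0.0876, 0.0435], 0.92), ([0.6735, -0.0305, 0.001], 0.72)]
scene wing_a [([0.5668, 0.1037, 0.0704], 0.79), ([0.5448, 0.0878, 0.0444], 0.72), ([0.528, 0.0674, 0.0652], 0.46)]
wing line 35.9 mid [0.5558 0.0958 0.0574]
```

View pics/a_wrist.png

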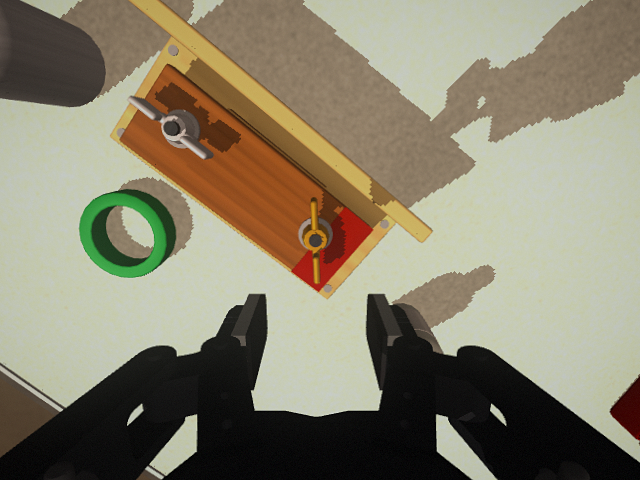

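The wrist view shows the wings along tool x, with the nut at (315,238) on the finger centre line. I'll descend straight down over it.

>>> jog_arm --moves '[0,0,0.21,0,0.48,0,0,0.21,0,0.48,0,0,0.21,0,0.48,0,0,0.2,0,0.48,0,0,0.1,0,0.48,0,0,0.1,0,0.48,0,0,0,0,0.48]'

```text
time: 4.62
tool_pos: [0.5489, 0.0882, 0.0567]
orientation: [[-0.717, -0.697, -0.001], [-0.697, 0.717, -0.0], [0.001, 0.001, -1.0]]
wrist_force: [-0.5, 0.9, -0.1]
opening: 0.0446
grip_force: 0.0
```

>>> jog_arm --moves '[0,0,0,0.15,0.48,0,0,0,0.15,0.48,0,0,0,0.15,0.48,0,0,0,0.15,0.48,0,0,0,0.15,0.48,0,0,0,0.15,0.48,0,0,0,0.15,0.48,0,0,0,0.15,0.48,0,0,0,0.15,0.48,0,0,0,0.15,0.48,0,0,0,0,0.48]'

```text
time: 6.0
tool_pos: [0.5506, 0.088, 0.0584]
orientation: [[-0.919, 0.395, 0.003], [0.395, 0.919, -0.0], [-0.003, 0.001, -1.0]]
wrist_force: [1.6, -1.1, 1.2]
opening: 0.0443
grip_force: 0.5
```

```bash
python3 look.py b wrist top scene
```

```text
t 6.0 p [0.5506 0.088  0.0584] yaw_y 66.8 tilt [ 0.003 -0.    -1.   ] q6 -66.5 open 0.044330332410475466 F [ 1.6 -1.1  1.2] T [-0.15 -0.16 -0.  ]
wrist stud [([0.5486, 0.0928, 0.0489], 0.88)]
wrist wing_a [([0.5702, 0.1054, 0.0694], 0.93), ([0.527, 0.0685, 0.0648], 0.71)]
wing line 40.5 mid [0.5486 0.087  0.0671]
top stud [([0.5512, 0.0876, 0.0513], 0.6)]
top wing_a []
scene stud [([0.5486, 0.0863, 0.0452], 0.87), ([0.5983, -0.1571, 0.0032], 0.71)]
scene wing_a [([0.5731, 0.0989, 0.067], 0.74), ([0.5249, 0.0697, 0.0683], 0.47)]
wing line 31.2 mid [0.549  0.0843 0.0676]
```

View pics/b_wrist.png

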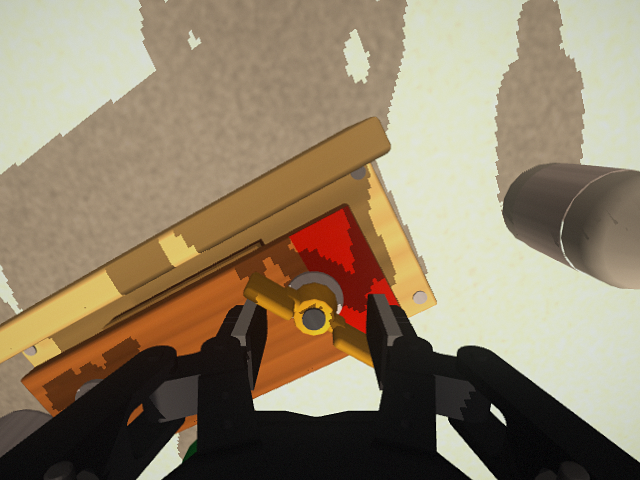

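The picture shows the wings at (265,285) and (350,335) with the fingers just touching them on the pushing side. Forces are low, so I'll go on.

>>> jog_arm --moves '[0,0,0,0.15,0.48,0,0,0,0.2,0.48,0,0,0,0.2,0.48,0,0,0,0.2,0.48,0,0,0,0.2,0.48,0,0,0,0.2,0.48]'

```text
time: 7.2
tool_pos: [0.5488, 0.0879, 0.0568]
orientation: [[-0.253, 0.968, -0.001], [0.968, 0.253, -0.001], [-0.0, -0.001, -1.0]]
wrist_force: [1.2, -1.6, 0.8]
opening: 0.0442
grip_force: 0.8
```

```bash
python3 look.py c wrist scene
```

```text
t 7.2 p [0.5488 0.0879 0.0568] yaw_y 14.6 tilt [-0.001 -0.001 -1.   ] q6 -14.4 open 0.04418202889849846 F [ 1.2 -1.6  0.8] T [-0.34 -0.14  0.01]
wrist stud [([0.5476, 0.088, 0.0501], 0.65)]
wrist wing_a [([0.5197, 0.0968, 0.0661], 0.95), ([0.578, 0.0793, 0.0684], 0.88)]
wing line 163.3 mid [0.5489 0.088  0.0672]
scene stud [([0.5484, 0.0901, 0.0476], 0.58)]
scene wing_a [([0.5765, 0.0751, 0.0683], 0.63)]
```

The nut is turning with the hand and the lag is 31°. I'll continue the stroke.

>>> jog_arm --moves '[0,0,0,0.2,0.48,0,0,0,0.2,0.48,0,0,0,0.2,0.48,0,0,0,0.2,0.48,0,0,0,0.2,0.48,0,0,0,0.2,0.48,0,0,0,0.2,0.48,0,0,0,0.2,0.48,0,0,0,0.2,0.48]'

```text
time: 8.62
tool_pos: [0.5497, 0.0886, 0.0572]
orientation: [[0.916, 0.402, 0.001], [0.402, -0.916, 0.001], [0.001, -0.0, -1.0]]
wrist_force: [1.8, 0.6, -0.9]
opening: 0.0444
grip_force: 1.0
```

>>> jog_arm --moves '[0,0,0,0.2,0.48,0,0,0,0.2,0.48,0,0,0,0.2,0.48,0,0,0,0.2,0.48,0,0,0,0.2,0.48,0,0,0,0.2,0.48,0,0,0,0.2,0.48,0,0,0,0.2,0.48,0,0,0,0,0.48,0,0,0,0,0.48]'

```text
time: 9.88
tool_pos: [0.5494, 0.0883, 0.0573]
orientation: [[0.67, -0.742, 0.0], [-0.742, -0.67, 0.0], [-0.0, -0.0, -1.0]]
wrist_force: [0.9, -0.7, -0.2]
opening: 0.044
grip_force: 0.5
```

```bash
python3 look.py d wrist
```

```text
t 9.875 p [0.5494 0.0883 0.0573] yaw_y -137.9 tilt [ 0.  0. -1.] q6 138.1 open 0.044015168215380325 F [ 0.9 -0.7 -0.2] T [-0.13 -0.17  0.07]
wrist stud [([0.5505, 0.0917, 0.0442], 0.59)]
wrist wing_a [([0.5743, 0.0919, 0.0668], 0.63), ([0.5229, 0.0839, 0.0642], 0.6)]
wing line 8.8 mid [0.5486 0.0879 0.0655]
```

That stroke took the wing line to about -171°, leaving about 183°. I'll back off, lift, roll back and descend for the final stroke.

>>> jog_arm --moves '[0,0,0,-0.2,0.48,0,0,0,-0.2,0.48,0,0,-0.25,-0.1,0.48,0,0,-0.25,-0.1,0.48,0,0,0,-0.2,0.48,0,0,0,-0.2,0.48,0,0,0,-0.2,0.48,0,0,0,-0.2,0.48,0,0,0,-0.2,0.48,0,0,0,-0.2,0.48,0,0,0,-0.2,0.48,0,0,0,-0.2,0.48]'

```text
time: 11.52
tool_pos: [0.5487, 0.0886, 0.117]
orientation: [[0.626, 0.78, -0.001], [0.78, -0.626, 0.001], [-0.0, -0.002, -1.0]]
wrist_force: [0.7, -0.7, 0.6]
opening: 0.0442
grip_force: 0.0
```

>>> jog_arm --moves '[0,0,0,-0.2,0.48,0,0,0,-0.2,0.48,0,0,0,-0.2,0.48,0,0,0,-0.2,0.48,0,0,0,-0.2,0.48,0,0,0,-0.2,0.48,0,0,0,-0.2,0.48,0,0,0,-0.2,0.48,0,0,0,-0.2,0.48,0,0,0,-0.2,0.48,0,0,0,-0.2,0.48,0,0,0,-0.2,0.48]'

```text
time: 13.02
tool_pos: [0.5487, 0.0886, 0.117]
orientation: [[-0.935, 0.354, -0.001], [0.354, 0.935, 0.001], [0.002, 0.0, -1.0]]
wrist_force: [0.0, -0.2, -0.7]
opening: 0.0443
grip_force: 0.0
```

```bash
python3 look.py e wrist
```

```text
t 13.025 p [0.5487 0.0886 0.117 ] yaw_y 69.3 tilt [-0.001  0.001 -1.   ] q6 -69.1 open 0.0442890560415419 F [ 0.  -0.2 -0.7] T [-0.07 -0.02 -0.01]
wrist stud [([0.5538, 0.0889, 0.0454], 0.86)]
wrist wing_a [([0.522, 0.0836, 0.068], 0.97), ([0.5739, 0.0927, 0.0646], 0.72)]
wing line 9.9 mid [0.5479 0.0882 0.0663]
```

>>> jog_arm --moves '[0,0,0.2,0,0.48,0,0,0.2,0,0.48,0,0,0.12,0,0.48,0,0,0,0.1,0.48,0,0,0,0.15,0.48,0,0,0,0.15,0.48,0,0,0,0.2,0.48,0,0,0,0.2,0.48,0,0,0,0.2,0.48,0,0,0,0.2,0.48]'

```text
time: 14.42
tool_pos: [0.5498, 0.0876, 0.055]
orientation: [[-0.251, 0.968, 0.001], [0.968, 0.251, -0.001], [-0.001, 0.001, -1.0]]
wrist_force: [0.9, -0.9, -0.3]
opening: 0.0445
grip_force: 0.9
```

>>> jog_arm --moves '[0,0,0,0.2,0.48,0,0,0,0.2,0.48,0,0,0,0.2,0.48,0,0,0,0.2,0.48,0,0,0,0.2,0.48,0,0,0,0.2,0.48,0,0,0,0.2,0.48,0,0,0,0.2,0.48,0,0,0,0.2,0.48,0,0,0,0.2,0.48,0,0,0,0.2,0.48,0,0,0,0,0.48]'

```text
time: 15.92
tool_pos: [0.5498, 0.0881, 0.055]
orientation: [[0.995, 0.104, 0.001], [0.104, -0.995, -0.0], [0.001, 0.0, -1.0]]
wrist_force: [0.8, -1.2, -1.4]
opening: 0.0445
grip_force: 0.5
```

```bash
python3 look.py f wrist
```

```text
t 15.925 p [0.5498 0.0881 0.055 ] yaw_y -84.0 tilt [ 0.001 -0.    -1.   ] q6 84.2 open 0.04451374335480236 F [ 0.8 -1.2 -1.4] T [-0.1  -0.12  0.02]
wrist stud [([0.547, 0.0895, 0.0477], 0.66)]
wrist wing_a [([0.5668, 0.1133, 0.0657], 0.76), ([0.5349, 0.0597, 0.0624], 0.73)]
wing line 59.2 mid [0.5509 0.0865 0.064 ]
```

>>> jog_arm --moves '[0,0,0,0.2,0.48,0,0,0,0.2,0.48,0,0,0,0.2,0.48,0,0,0,0.2,0.48,0,0,0,0.1,0.48,0,0,0,0.1,0.48,0,0,0,0,0.48]'

```text
time: 16.95
tool_pos: [0.5497, 0.0881, 0.0551]
orientation: [[0.777, -0.629, 0.001], [-0.629, -0.777, -0.0], [0.001, -0.0, -1.0]]
wrist_force: [1.7, -0.9, -0.1]
opening: 0.0445
grip_force: 0.7
```

>>> jog_arm --moves '[0,0,0,0.05,0.48,0,0,0,0.05,0.48,0,0,0,0.05,0.48,0,0,0,0,0.48]'

```text
time: 17.45
tool_pos: [0.5496, 0.0881, 0.055]
orientation: [[0.698, -0.716, 0.001], [-0.716, -0.698, -0.0], [0.0, -0.0, -1.0]]
wrist_force: [0.8, -1.3, -1.2]
opening: 0.0443
grip_force: 0.7
```

```bash
python3 look.py g wrist
```

```text
t 17.45 p [0.5496 0.0881 0.055 ] yaw_y -135.7 tilt [ 0.001 -0.    -1.   ] q6 135.9 open 0.044265614594708805 F [ 0.8 -1.3 -1.2] T [-0.22 -0.28  0.01]
wrist stud [([0.5503, 0.0896, 0.047], 0.89)]
wrist wing_a [([0.5214, 0.0803, 0.0622], 0.97), ([0.5785, 0.0936, 0.0639], 0.61)]
wing line 13.1 mid [0.5499 0.087  0.063 ]
```

About 7° remains. I'll creep in small steps and watch the torque.

>>> jog_arm --moves '[0,0,0,0.04,0.48,0,0,0,0.04,0.48,0,0,0,0.04,0.48,0,0,0,0,0.48]'

```text
time: 18.1
tool_pos: [0.5493, 0.0882, 0.0549]
orientation: [[0.626, -0.78, -0.0], [-0.78, -0.626, 0.0], [-0.0, 0.0, -1.0]]
wrist_force: [1.5, -1.0, 0.7]
opening: 0.044
grip_force: 0.7
```

```bash
python3 look.py h wrist
```

```text
t 18.1 p [0.5493 0.0882 0.0549] yaw_y -141.2 tilt [-0.  0. -1.] q6 141.5 open 0.044004085393149726 F [ 1.5 -1.   0.7] T [-0.19 -0.16  0.06]
wrist stud [([0.5479, 0.0885, 0.0469], 0.73)]
wrist wing_a [([0.5792, 0.0921, 0.0626], 0.74), ([0.5176, 0.0856, 0.0619], 0.7)]
wing line 6.0 mid [0.5484 0.0888 0.0622]
```

>>> jog_arm --moves '[0,0,0,0.03,0.48,0,0,0,0,0.48]'

```text
time: 18.5
tool_pos: [0.5494, 0.088, 0.0549]
orientation: [[0.607, -0.794, 0.0], [-0.794, -0.607, -0.0], [0.0, 0.0, -1.0]]
wrist_force: [1.5, -2.4, 0.6]
opening: 0.0445
grip_force: 1.1
```

```bash
python3 look.py i wrist
```

```text
t 18.5 p [0.5494 0.088  0.0549] yaw_y -142.6 tilt [ 0. -0. -1.] q6 142.8 open 0.044480389485452215 F [ 1.5 -2.4  0.6] T [-0.32 -0.26  0.08]
wrist stud [([0.5495, 0.09, 0.0463], 0.88)]
wrist wing_a [([0.5786, 0.0916, 0.0652], 0.8), ([0.519, 0.0849, 0.063], 0.78)]
wing line 6.4 mid [0.5488 0.0882 0.0641]
```

>>> jog_arm --moves '[0,0,0,0.04,0.48,0,0,0,0,0.48]'

```text
time: 18.9
tool_pos: [0.5495, 0.0878, 0.0549]
orientation: [[0.582, -0.813, 0.0], [-0.813, -0.582, -0.001], [0.001, 0.0, -1.0]]
wrist_force: [1.0, -3.6, -0.4]
opening: 0.0444
grip_force: 1.9
```

```bash
python3 look.py j
```

```text
t 18.9 p [0.5495 0.0878 0.0549] yaw_y -144.4 tilt [ 0.    -0.001 -1.   ] q6 144.6 open 0.04437488773150133 F [ 1.  -3.6 -0.4] T [-0.61 -0.25  0.12]
```

>>> jog_arm --moves '[0,0,0,0.03,0.48,0,0,0,0,0.48]'

```text
time: 19.15
tool_pos: [0.5495, 0.0876, 0.0549]
orientation: [[0.563, -0.827, 0.0], [-0.827, -0.563, -0.001], [0.001, 0.0, -1.0]]
wrist_force: [1.9, -4.5, 0.3]
opening: 0.0446
grip_force: 2.5
```

```bash
python3 look.py k wrist
```

```text
t 19.15 p [0.5495 0.0876 0.0549] yaw_y -145.8 tilt [ 0.    -0.001 -1.   ] q6 146.0 open 0.04457767136752858 F [ 1.9 -4.5  0.3] T [-0.78 -0.25  0.15]
wrist stud [([0.5491, 0.0929, 0.0488], 0.93)]
wrist wing_a [([0.519, 0.0844, 0.061], 0.94), ([0.5782, 0.0901, 0.0658], 0.63)]
wing line 5.5 mid [0.5486 0.0872 0.0634]
```

The force is now rising steadily and the wings have stopped at 5.5°, which matches the press x axis. I'll give it one more slight press, then back off, lift and look.

>>> jog_arm --moves '[0,0,0,0.05,0.48,0,0,0,0,0.48,0,0,0,0,0.48]'

```text
time: 19.68
tool_pos: [0.5495, 0.0875, 0.0549]
orientation: [[0.53, -0.848, 0.0], [-0.848, -0.53, -0.001], [0.001, 0.0, -1.0]]
wrist_force: [0.8, -5.9, -0.6]
opening: 0.0446
grip_force: 4.0
```

```bash
python3 look.py l
```

```text
t 19.675 p [0.5495 0.0875 0.0549] yaw_y -148.0 tilt [ 0.    -0.001 -1.   ] q6 148.2 open 0.044604814555796166 F [ 0.8 -5.9 -0.6] T [-0.87 -0.24  0.17]
```

>>> jog_arm --moves '[0,0,0,-0.1,0.48,0,0,0,-0.2,0.48,0,0,0,-0.2,0.48,0,0,-0.25,0,0.48,0,0,-0.25,0,0.48,0,0,-0.25,0,0.48,0,0,-0.25,0,0.48,0,0,0,0,0.48,0,0,0,0,0.48]'

```text
time: 20.8
tool_pos: [0.5482, 0.0888, 0.1736]
orientation: [[0.814, -0.581, -0.003], [-0.581, -0.814, 0.001], [-0.003, 0.001, -1.0]]
wrist_force: [-1.1, -0.7, -0.3]
opening: 0.0443
grip_force: 0.0
```

```bash
python3 look.py m wrist top scene
python3 - <<'E'
from workcell import eyes, models
import numpy as np
for c in ['top','scene']:
    eyes.grab_frame(c)
    for n in ['press','can','glue','tape']: print(c,n,[np.round(d['point'],4).tolist() for d in models.place_of(n,c)[:1]])
# yaw of the press from the dark/brass nuts: stud vs press origin
E
```

```text
t 20.8 p [0.5482 0.0888 0.1736] yaw_y -125.5 tilt [-0.003  0.001 -1.   ] q6 125.7 open 0.04429886637437018 F [-1.1 -0.7 -0.3] T [ 0.04 -0.   -0.01]
wrist stud [([0.55, 0.091, 0.0473], 0.8)]
wrist wing_a [([0.5202, 0.0842, 0.0627], 0.97), ([0.5786, 0.0926, 0.0658], 0.66)]
wing line 8.2 mid [0.5494 0.0884 0.0642]
top stud [([0.5512, 0.0872, 0.0535], 0.93), ([0.5575, 0.022, 0.0021], 0.34)]
top wing_a []
scene stud [([0.5489, 0.0899, 0.0463], 0.7)]
scene wing_a [([0.5754, 0.0861, 0.0621], 0.67), ([0.5211, 0.0872, 0.0648], 0.6)]
wing line 178.8 mid [0.5482 0.0866 0.0635]
top press [[0.5564, 0.0189, 0.003]]
top can [[0.5992, -0.1556, -0.0018]]
top glue [[0.5681, 0.2237, 0.0005]]
top tape [[0.6756, -0.0325, 0.0032]]
scene press [[0.5567, 0.0205, 0.001]]
scene can [[0.5984, -0.1595, 0.0035]]
scene glue [[0.5678, 0.2237, -0.0015]]
scene tape [[0.6735, -0.0311, -0.0005]]
```

View pics/m_wrist.png

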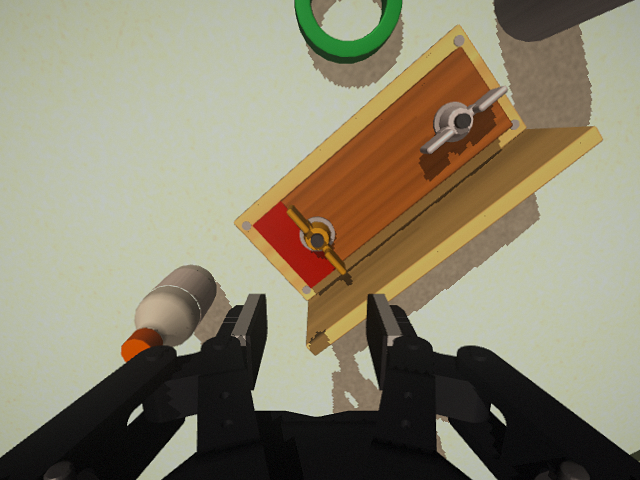

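The hand is clear and the objects haven't moved. The brass wings run from (289,207) to (348,281), close to parallel with the red end edge. One numeric check of wing direction against the press axis before I hand it in.

Run:
```python
from workcell import ctrl, eyes
import cv2,numpy as np
c=eyes.camera_params('wrist');o=ctrl.get_obs()
f=240/np.tan(np.radians(c['vfov']/2));K=np.array([[f,0,c['cx']],[0,f,c['cy']],[0,0,1.]])
T=np.array(c['T_tool_cam']);R=np.array(o['orientation'])@T[:3,:3];p=np.array(o['tool_pos'])+np.array(o['orientation'])@T[:3,3]
def proj(px,z):
    u=cv2.undistortPoints(np.array([px],float).reshape(-1,1,2),K,np.array(c['dist']))[:,0]
    d=np.c_[u,np.ones(len(u))]@R.T
    return p+d*((z-p[2])/d[:,2])[:,None]
s=proj([(459,41),(516,125),(246,225),(306,290)],.015)[:,:2]
a=lambda v:np.degrees(np.arctan2(v[1],v[0]))
print('press y:',a(s[2]-s[0])-90,a(s[3]-s[1])-90,'x:',a(s[0]-s[1]),a(s[2]-s[3]))
w=proj([(289,207),(348,281)],.074)[:,:2];print(w,'wing',a(w[0]-w[1]))
im=cv2.imread('pics/m_wrist.png')[195:290,275:360];cv2.imwrite('pics/crop.png',cv2.resize(im,None,fx=6,fy=6))
```

```text
press y: 4.824806595534071 4.665112833608589 x: 5.760229171343622 4.645680890625897
[[0.58294227 0.08740933]
 [0.51239979 0.0849501 ]] wing 1.9966146804492488
```

View pics/crop.png

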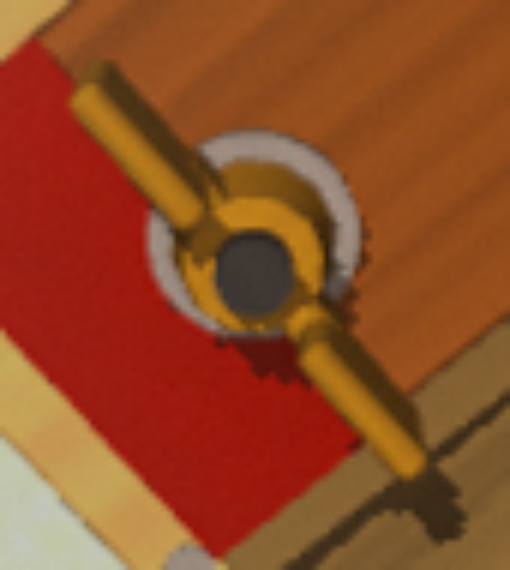

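The crop shows the wing tops running from (85,95) to (413,468) at 48.7°, against 47° for the red end edge. That's within 2° of the stop, and the rising force confirmed the stop.

```bash
python3 -c "
from workcell import ticket
print(ticket.job_done())"
```

```text
the job is handed in; nothing more can be done
None
```

I ran the brass wing nut down clockwise in two light fingertip strokes until the force rose at its stop, with the wings within about 2° of the press's x axis. The hand is clear, the can, glue bottle and tape roll read unmoved to within measurement error, and the job is handed in at about 21 s; no verdict came back.

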